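# Click the drip grille into the purifier tray and slide it home

## Task

Take the drip grille from its sloping bamboo stand, lay it in the pulled-out drip tray and press it straight down (do not drop it in) until the snap hooks at both ends have clicked over it. Then slide the tray fully home under the purifier tap. Leave everything else on the counter standing where it is.

Things in the scene. Friction and masses are not known exactly. Their poses are not given: they have to be found in the camera images.
- grille_grip (a point): Centre of the upright fin of the loose drip grille: a flat grey plate of bars, 100 (x) x 150 (y) x 6 mm, 110 g, same when turned half round; z is its upward normal. The fin rises 30 mm from mid-plate, 44 mm long along x, 12 thick along y (grip across this); the point is 15 mm above the plate's top, 21 above its underside. Starts lying loose on the sloping stand, x pointing up the slope.
- grille_end_a (a point): Middle of the grille's +y end, half-way up the 6 mm plate (same axes as grille_grip).
- grille_end_b (a point): Middle of the grille's -y end, half-way up the plate.
- tray_seat (a point): Middle of the white drip tray (188 mm along y, 130 along x) at the height where the seated grille's underside rests, 29 mm above the counter; moves with the tray. x points inwards under the tap, z up. The grille goes in with its length along y, fin along x, with 3 mm play along x and 1.5 along y each way; front and back walls rise 10 mm above the seat and flare outwards to 15 mm.
- tray_front (a point): Centre of the outer face of the tray's upright front panel (188 mm wide along y, 42 mm tall, this point half-way up, 30 mm above the counter, 72 mm in front of tray_seat); push here along the tray's +x.
- tray (a joint): How far the tray is pulled out (m): 0 = fully home against its stop, at most 0.13. It slides along its own x with about 2 N of friction and stays where it is left.
- hook_left (a joint): snap hook at the tray's left end (tray +y), 24 mm wide along the tray's x: a springy white upright with an inward barb whose steep sloping top leads the grille in. 0 = standing straight, grows as it is bent outwards (rad, about 0.15 while the grille passes), springs back by itself. Its top is 31 mm above tray_seat, its flat catch 7.5 mm above tray_seat.
- hook_right (a joint): the like snap hook at the tray's right end (tray -y), same values. The two hooks' straight inner faces are 153 mm apart along y, their barbs reach 5 mm further in. Pressing the grille past both takes about 10 to 20 N in all, its own weight is not enough.
- tap_spout (a point): Mouth of the slim steel gooseneck tap, 0.2 m above the counter, 23 mm beyond the tray's centre when the tray is home; the neck (18 mm thick) rises to 0.3 m and comes down to its foot 82 mm further back. Fixed to the dock.
- stand_mid (a point): Middle of the fixed bamboo stand's surface (120 mm wide along y), 52 mm above the counter. It slopes 30 degrees, facing up and towards the robot's side; a low lip at its lower edge, on the robot's side, stops the grille. Stand axes: x level, up-slope way, z up.
- tumbler: Bystander: glass tumbler, 68 mm wide, 110 tall, standing on a round bamboo coaster (86 mm wide, 7 thick) between the stand and the dock; origin at the centre of its underside.
- cups: Bystander: stack of four cream melamine cups, 76 mm wide, 126 tall; origin at the centre of its underside.
- scoop: Bystander: steel scoop lying on the surface, about 150 mm long, 44 wide, 24 tall; origin under the centre of its square pan, handle towards its -x.
- canister: Bystander: steel tea canister, 80 mm wide, 140 tall; origin at the centre of its underside.
- jar: Bystander: glass jar with steel cap, 64 mm wide, 95 tall; origin at the centre of its underside.
- bowl: Bystander: cream melamine bowl, 110 mm wide, 45 tall; origin at the centre of its underside.

How it is judged:
By the outcome, as a careful person would: the job done as asked, in the order asked, and still so for the second after the job is handed in, with the robot touching nothing.
It also fails if it takes over 61 s, if anything falls off the work surface, if the arm or the gripper's body presses on something with over 40 N, if the wrist force passes 120 N, or if a joint passes its speed limit or range.

## Robot

A 6-joint arm with a two-finger parallel gripper is mounted at the origin on the work surface. World frame = base frame: x ahead of the robot, y to its left, z up, the work surface at z = 0. Lengths are in mm, angles in rad, forces in N, time in s.
With the tool pointing down it reaches from about 275 to 725 mm from the base axis. Payload 15.9 kg.
Tool frame: the origin (TCP) lies midway between the tips of the shut fingers; the grasp point (between the pads) lies 19 mm behind it; z points along the fingers, y is the line along which they close (so a half turn about z gives the same grasp; the last joint's range is limited). The gripper opens to 85 mm and grips with 20 to 120 N. Pads are 22 mm wide; open, the fingers measure 114 mm over their backs; the gripper's body (76 mm by 85 mm) begins 54 mm behind the grasp point. The pads swing forward as they close: fully open they stand 13 mm farther back than shut.
Start: joints at [-1.156, 0.213, -0.034, 1.323, 0, 1.571], TCP at [201.496, -457.586, 231.306] pointing down, gripper open.
Joint ranges: [-2.98, 2.98], [-0.74, 1.72], [-1.14, 1.35], [-2.1, 2.04], [-1.57, 1.44], [-3.14, 3.14]. Speed limits (rad/s): [1.89, 1.89, 2.39, 2.57, 3.14, 3.14].

## Interface

Orientations are given as a unit quaternion [x, y, z, w].
In Python, from bench import monitor, imaging, job gives the robot as it stands. The module is installed in compiled form; this text tells all that it offers.
- The arm moves only by the tool play_rows, never from a script. Its argument "targets" is a list of rows, each an object with "slide": the shift along the tool's x, y, z in m, a list of three; "turn": the turn, a rotation vector about the tool's x, y, z in degrees, a list of three. A call has 1 to 5 rows; each row is the pose to reach, as a shift and turn from the pose commanded when the call began, along the tool's axes at that moment; what a row does not reach only later rows make up. A row lasts 1/10 s, in which the tool goes at most 50 mm and 8.59 degrees, less where a joint would pass 70% of its speed; a pose out of reach is approached as far as the arm can. A call with a gripper value outside its range is refused whole. "grip" is the opening, from 0 (shut) to 1 (fully open), set as the call begins (left out, the last holds). The fingers move at their own pace and stop on an object; "squeeze" is the grip in N (left out, the last holds). Time passes only in rows, so rows that repeat a pose let the fingers close. It gives the time, the measured TCP pose, the force, the opening and the grip force at its end, in the units of the state.
- monitor.state(): the state, without advancing time (a new reading comes with each control period).
- imaging.get_image(name): name is "side" or "top" or "wrist"; returns a dict with "frame" (400x640x3 uint8, blue, green, red), "fovy" (degrees; the focal length in pixels is half the picture's height over the tangent of half this angle, whatever the lens; pixels are square), "cx", "cy" (the principal point, pixels), "rvec" (rotation vector, rad) and "tvec" (3), from world to camera coordinates, as OpenCV has them; the wrist camera has in their place "mount" (4x4, takes a point from camera to tool coordinates, whose origin is the TCP and whose axes are the flange's). Camera axes: x right, y down, z forward; pixel columns grow to the right and rows downward; lengths in mm; the calibration is good to about 2 mm. The wrist camera is an equidistant fisheye: a pixel r from the principal point sees the ray r / f radians off the axis. A picture is of the moment at which its call begins: read the wrist's pose just before it. There is no depth.
- job.job_done(): hands the job in; it is judged then, once.
The state is a dict: "clock": time; "joints": joint angles; "dq": joint speeds; "joint_torque": joint torques, N m; "eef_pos": TCP position; "ee_rot": TCP orientation; "contact_force": force on the tool from outside, world axes, zero at the start; "ft_torque": the same for the moment, N m; "finger_gap": opening from 0.0 (shut) to 1.0 (fully open); "grip_force": force on a finger pad.
Only numpy, scipy, OpenCV 4.12 (cv2) and the standard library are available. Lean on these libraries where they do the work, as an engineer would, in place of code of your own. Each camera call takes 0.05 s, during which the arm holds its last target. There are 200 camera calls.

## Working session

There is one attempt and no reset: what is moved stays moved. The work goes in short steps, Python scripts to look and compute and a tool call to move; the robot and the scene stay as the last step left them, time stands still between calls to the robot, and variables do not carry over. Pictures are saved under pics/ and viewed, at most 10 in all, crops included, and the job is handed in when it is done.

Besides the shell and the picture viewer there is one more tool, called after "Emit:" as a command line: name --argument value ..., lists and objects as JSON in quotes. play_rows: Moves the arm, as the interface text tells. Its arguments: {"type":"object","properties":{"targets":{"type":"array","items":{"type":"object","properties":{"slide":{"type":"array","items":{"type":"number"}},"turn":{"type":"array","items":{"type":"number"}}}}},"grip":{"type":"number"},"squeeze":{"type":"number"}},"required":["targets"]}

```bash
mkdir -p pics
cat > h.py <<'E'
import numpy as np, cv2, json
from scipy.spatial.transform import Rotation as R
from bench import monitor, imaging, job
def grab(name,save=None):
    s=monitor.state(); d=imaging.get_image(name)
    f=200/np.tan(np.radians(d['fovy'])/2); d['f']=f
    if 'mount' in d:
        M=np.array(d['mount']); T=np.eye(4); T[:3,:3]=R.from_quat(s['ee_rot']).as_matrix(); T[:3,3]=s['eef_pos']
        d['C2W']=T@M
    else:
        Rm=cv2.Rodrigues(np.array(d['rvec'],float))[0]; T=np.eye(4); T[:3,:3]=Rm.T; T[:3,3]=-Rm.T@np.array(d['tvec']).ravel(); d['C2W']=T
    d['name']=name
    if save: cv2.imwrite('pics/'+save,d['frame'])
    return d
def ray(d,u,v):
    x,y=(u-d['cx'])/d['f'],(v-d['cy'])/d['f']
    if d['name']=='wrist':
        r=np.hypot(x,y); k=np.sin(r)/max(r,1e-9); c=np.array([x*k,y*k,np.cos(r)])
    else: c=np.array([x,y,1.])
    w=d['C2W'][:3,:3]@c; return d['C2W'][:3,3],w/np.linalg.norm(w)
def onz(d,u,v,z):
    o,w=ray(d,u,v); return o+w*(z-o[2])/w[2]
def tri(*obs):
    A=np.zeros((3,3));b=np.zeros(3)
    for d,u,v in obs:
        o,w=ray(d,u,v);P=np.eye(3)-np.outer(w,w);A+=P;b+=P@o
    return np.linalg.solve(A,b)
def proj(d,p):
    c=np.linalg.inv(d['C2W'])@np.r_[p,1]; c=c[:3]
    if d['name']=='wrist':
        t=np.arctan2(np.hypot(c[0],c[1]),c[2]);n=np.hypot(c[0],c[1]);return d['cx']+d['f']*t*c[0]/n,d['cy']+d['f']*t*c[1]/n
    return d['cx']+d['f']*c[0]/c[2],d['cy']+d['f']*c[1]/c[2]
def tool(p,yawrot=None):
    "world point -> tool coordinates (mm)"
    s=monitor.state(); return R.from_quat(s['ee_rot']).inv().apply(np.array(p)-s['eef_pos'])
E
python3 - <<'E'
from h import *
import pickle
D={}
for n in('side','top','wrist'):
    D[n]=grab(n,n+'0.png'); print(n,D[n]['f'],D[n]['cx'],D[n]['cy'],D[n]['C2W'].round(3).tolist())
pickle.dump(D,open('D.pkl','wb'))
s=monitor.state();print(s)
E
```

```text
side 467.6221368267353 320.05671957782033 201.64836534374692 [[-0.872, -0.323, 0.367, -34.066], [-0.488, 0.598, -0.636, 994.426], [-0.014, -0.734, -0.679, 1230.841], [0.0, 0.0, 0.0, 1.0]]
top 463.1832452423521 310.8836002182823 199.39023684454003 [[0.021, -0.992, 0.122, 372.739], [-1.0, -0.021, 0.0, -3.099], [0.002, -0.122, -0.993, 1567.657], [0.0, 0.0, 0.0, 1.0]]
wrist 309.70691628693146 318.6684505557462 197.0762958020393 [[0.403, -0.866, -0.295, 277.466], [-0.915, -0.382, -0.129, -424.116], [-0.001, 0.322, -0.947, 371.538], [0.0, 0.0, 0.0, 1.0]]
{'clock': 0.15, 'joints': array([-1.15604143e+00,  2.13273247e-01, -3.48738174e-02,  1.32353917e+00,
        1.99898061e-05,  1.57081884e+00]), 'dq': array([ 0.00045475, -0.00113816,  0.00161382, -0.00084447, -0.00261642,
       -0.00072343]), 'joint_torque': array([ 6.84964652e-04, -6.86405396e+01,  4.87247550e+01,  1.31116059e-02,
       -5.79815969e-05, -8.08357584e-06]), 'eef_pos': array([ 201.38059854, -457.35975988,  230.93113116]), 'ee_rot': array([ 9.78576469e-01,  2.05883208e-01, -8.18378984e-05, -4.37478722e-04]), 'contact_force': array([-0.05575438, -0.25556423, -0.04744295]), 'ft_torque': array([ 0.00311509, -0.03089998, -0.0327222 ]), 'grip_force': 0.0, 'finger_gap': 0.9977810422139728}
```

View pics/side0.png

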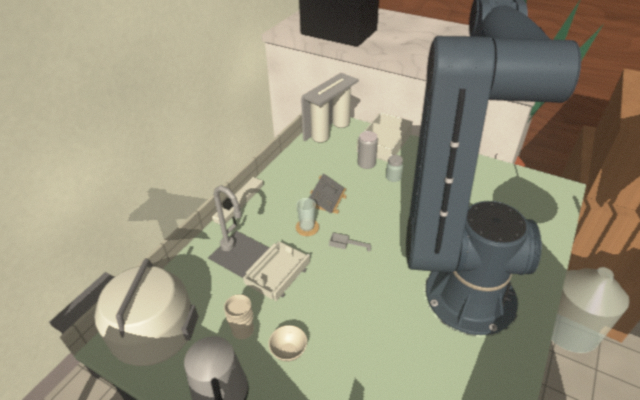

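View pics/top0.png

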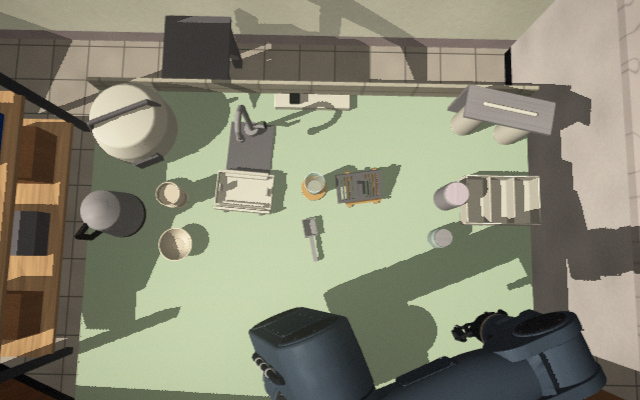

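The side view shows the tray at (278,268), the stand and grille at (328,192) and the tumbler at (307,215). In the top view the tray is at (245,191), the tap at (240,120), the tumbler at (314,184), and the stand and grille at (360,187). I'll enlarge the work area of the top view.

Run:
```python
from h import *
import pickle
D=pickle.load(open('D.pkl','rb'))
c=D['top']['frame'][95:225,205:405]; cv2.imwrite('pics/topc.png',cv2.resize(c,None,fx=4,fy=4,interpolation=cv2.INTER_CUBIC))
t=D['top']
for n,u,v,z in(('traymid',245,192,40),('stand',360,187,55),('tumb',314,184,110),('scoop',310,228,20),('tap',243,132,200)): print(n,onz(t,u,v,z).round())
```

```text
traymid [580. 217.  40.]
stand [ 603. -164.   55.]
tumb [601. -11. 110.]
scoop [466.  -2.  20.]
tap [742. 207. 200.]
```

View pics/topc.png

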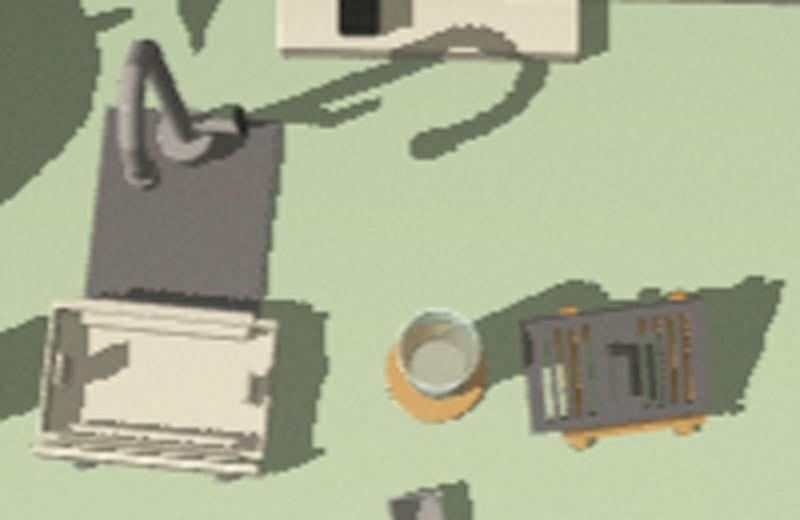

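```bash
cat >> h.py <<'E'
def frame(yaw,tilt):
    "tool axes: x up-slope at yaw, z down tilted forward by tilt (deg)"
    return R.from_euler('ZYX',[yaw,-tilt,180],degrees=True)
def plan(p,Rt):
    s=monitor.state(); R0=R.from_quat(s['ee_rot'])
    print('slide m',(R0.inv().apply(np.array(p)-s['eef_pos'])/1000).round(4).tolist(),'turn',np.degrees((R0.inv()*Rt).as_rotvec()).round(2).tolist(),'t',round(s['clock'],2),'pos',s['eef_pos'].round(1))
E
python3 - <<'E'
from h import *
Rt=frame(4.8,30);print(Rt.as_matrix().round(2)); plan([538,-165,195],Rt)
E
```

```text
[[ 0.86  0.08  0.5 ]
 [ 0.07 -1.    0.04]
 [ 0.5   0.   -0.87]]
slide m [0.4259, -0.1319, 0.0361] turn [-5.01, 29.73, 18.51] t 0.15 pos [ 201.4 -457.4  230.9]
```

Emit:
play_rows --targets '[{"slide": [0.05,-0.015,-0.005],"turn": [0,0,4]},{"slide": [0.1,-0.03,-0.005],"turn": [0,0,10]},{"slide": [0.145,-0.045,0],"turn": [0,0,16]},{"slide": [0.19,-0.06,0],"turn": [0,0,19]},{"slide": [0.235,-0.075,0],"turn": [0,0,19]}]' --grip 1

```text
clock: 0.65
eef_pos: [387.4, -292.4, 231.2]
ee_rot: [0.999, 0.041, -0.0, -0.0]
contact_force: [0.7, -0.8, 0.7]
finger_gap: 1.001
grip_force: 0.0
```

```bash
python3 -c "
from h import *
plan([538,-165,195],frame(4.8,30))"
```

```text
slide m [0.1604, -0.1148, 0.0362] turn [0.03, 30.01, -0.15] t 0.65 pos [ 387.4 -292.4  231.2]
```

Emit:
play_rows --targets '[{"slide": [0.04,-0.028,0.01],"turn": [0,7.5,0]},{"slide": [0.08,-0.056,0.02],"turn": [0,15,0]},{"slide": [0.12,-0.085,0.03],"turn": [0,22.5,0]},{"slide": [0.16,-0.115,0.036],"turn": [0,30,0]},{"slide": [0.16,-0.115,0.036],"turn": [0,30,0]}]'

```text
clock: 1.15
eef_pos: [535.8, -163.6, 193.7]
ee_rot: [0.965, 0.041, 0.26, -0.012]
contact_force: [0.0, -0.5, -0.4]
finger_gap: 1.003
grip_force: 0.0
```

Run:
```python
from h import *
import pickle
d=grab('wrist','w1.png'); pickle.dump((d,monitor.state()),open('w1.pkl','wb'))
plan([538,-165,195],frame(4.8,30)); print(proj(d,[603,-162,68]))
```

```text
slide m [0.0021, 0.0017, -0.0002] turn [-0.12, -0.12, 0.02] t 1.2 pos [ 536.1 -163.4  193.8]
(np.float64(323.1756289630901), np.float64(188.01542624736481))
```

View pics/w1.png

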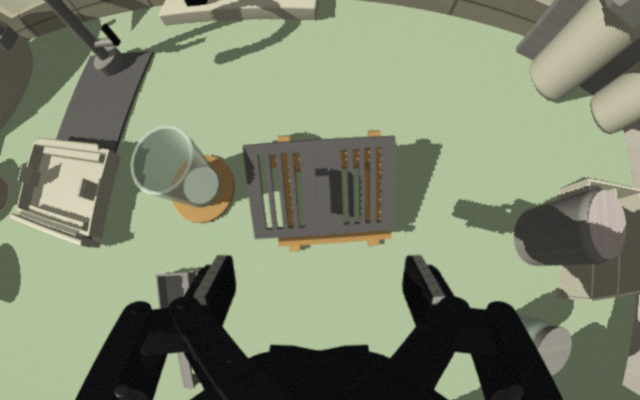

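The grille is in clear view with corners near (244,146), (394,137), (397,235) and (254,240). The fin is around (330,185) and the fingers are clear of it.

```bash
cat > g.py <<'E'
from h import *
import pickle
d,s=pickle.load(open('w1.pkl','rb'))
im=d['frame']; roi=np.zeros(im.shape[:2],np.uint8); roi[125:250,236:408]=1
hsv=cv2.cvtColor(im,cv2.COLOR_BGR2HSV)
print(hsv[150,260],hsv[215,325],hsv[155,420],hsv[125,330],hsv[243,330])
m=((hsv[...,1]<45)&(hsv[...,2]<150)&(roi>0)).astype(np.uint8)*255
m=cv2.morphologyEx(m,cv2.MORPH_OPEN,np.ones((3,3)))
c=max(cv2.findContours(m,cv2.RETR_EXTERNAL,cv2.CHAIN_APPROX_NONE)[0],key=cv2.contourArea)
hull=cv2.convexHull(c)[:,0].astype(float)
q=cv2.approxPolyN(cv2.convexHull(c),4,ensure_convex=True).reshape(4,2).astype(float)
print(q.tolist())
def nrm(u,v):
    o,w=ray(d,u,v); c=d['C2W'][:3,:3].T@w; return c[:2]/c[2]
# order: image TL, TR, BR, BL ; grille: +y is image left, +x image up
o=q[np.argsort(np.arctan2(q[:,1]-q[:,1].mean(),q[:,0]-q[:,0].mean()))]
obj=np.array([[50,75,3],[50,-75,3],[-50,-75,3],[-50,75,3]],float)
im2=np.array([nrm(*p) for p in o])
ok,rv,tv,err=cv2.solvePnPGeneric(obj,im2,np.eye(3),None,flags=cv2.SOLVEPNP_IPPE)
for r_,t_ in zip(rv,tv):
    Rw=d['C2W'][:3,:3]@cv2.Rodrigues(r_)[0]; p=(d['C2W']@np.r_[t_.ravel(),1])[:3]
    print('centre',p.round(1),'xaxis',Rw[:,0].round(3),'n',Rw[:,2].round(3),'grip',(p+18*Rw[:,2]).round(1)); 
print(np.ravel(err)*d['f'])
v=im.copy(); cv2.drawContours(v,[o.round().astype(int)],-1,(0,0,255),1)
cv2.imwrite('pics/w1c.png',cv2.resize(v[120:255,230:415],None,fx=4,fy=4,interpolation=cv2.INTER_NEAREST))
E
python3 g.py
```

```text
[ 21  18 100] [21 18 98] [41 55 97] [ 41  50 192] [ 26  77 182]
[[395.0, 229.0], [254.0, 239.0], [239.0, 141.0], [397.0, 135.0]]
centre [ 602.8 -159.6   65.3] xaxis [-0.033 -0.974  0.225] n [ 0.459 -0.214 -0.862] grip [ 611.1 -163.4   49.7]
centre [ 608. -160.   69.] xaxis [ 0.079 -0.979 -0.19 ] n [-0.017  0.19  -0.982] grip [ 607.7 -156.6   51.4]
[90.86007424 91.31715819]
```

View pics/w1c.png

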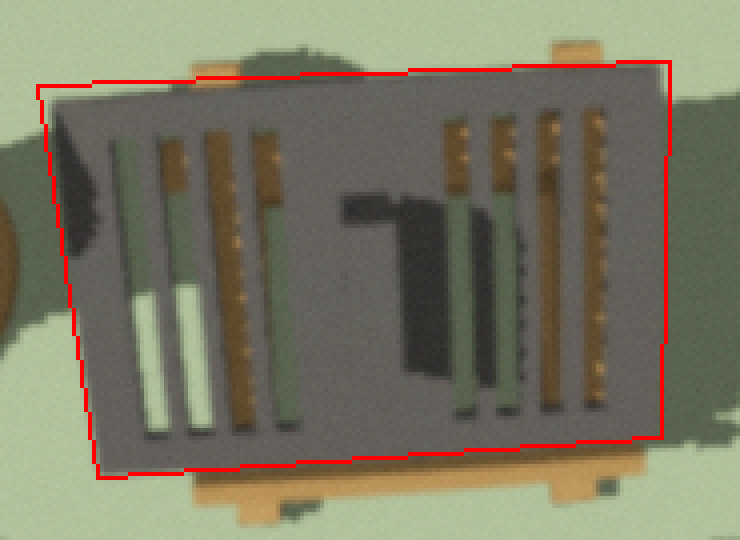

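```bash
sed -i 's/^o=q.*/o=np.array([[242.7,145],[395.3,136.2],[395.5,229.2],[255,238.2]])/; s/,3\]/,0]/g' g.py; sed -i 's/18\*Rw/15*Rw/; /imwrite/d' g.py
cat >> g.py <<'E'
n=np.array([-.5,-.5*np.tan(np.radians(4.8)),.866])
Rw=d['C2W'][:3,:3]@cv2.Rodrigues(rv[0])[0]; p=(d['C2W']@np.r_[tv[0].ravel(),1])[:3]
for a in ((22,6,30),(22,-6,30),(-22,6,30),(-22,-6,30)): print((np.array(proj(d,p+Rw@np.array(a)))-[230,120])*4)
print([ (x.round(1)).tolist() for x in [(p+Rw@k) for k in obj]])
print('yaw',np.degrees(np.arctan2(Rw[1,0],Rw[0,0])),np.degrees(np.arctan2(-Rw[0,1],Rw[1,1])),'tilt',np.degrees(np.arccos(Rw[2,2])))
g=p+15*Rw[:,2]; 
t=pickle.load(open('D.pkl','rb'))
print('top px of plate centre',proj(t['top'],p),proj(t['side'],p))
E
python3 g.py
```

```text
[ 21  18 100] [21 18 98] [41 55 97] [ 41  50 192] [ 26  77 182]
[[395.0, 229.0], [254.0, 239.0], [239.0, 141.0], [397.0, 135.0]]
centre [ 604.5 -160.8   55.8] xaxis [0.852 0.139 0.505] n [-0.506 -0.034  0.862] grip [ 596.9 -161.3   68.7]
centre [ 608.6 -160.7   59. ] xaxis [ 0.986  0.144 -0.082] n [0.08  0.019 0.997] grip [ 609.8 -160.5   74. ]
[0.51774741 4.89173582]
[334.19959455 224.86962749]
[388.42114522 221.50509602]
[347.95972886 407.43381203]
[399.46384375 404.43099302]
[[636.8, -79.6, 78.0], [657.4, -228.1, 84.1], [572.2, -242.0, 33.6], [551.7, -93.5, 27.5]]
yaw 9.252554292075182 7.875120344979627 tilt 30.44720439175272
top px of plate centre (np.float64(359.13491290111887), np.float64(186.49263451558966)) (np.float64(326.27863702596744), np.float64(192.40898449494216))
```

Fit is within 0.5 px: the grille's centre top is (604.5, -161, 56), yaw about 8°, tilt 30°. I'll approach along its normal.

```bash
python3 -c "
from h import *
Rt=frame(8,30); p=np.array([602.5,-161.5,59.3])
plan(p,Rt); plan(p-40*Rt.as_matrix()[:,2],Rt)"
```

```text
slide m [-0.0102, 0.004, 0.1496] turn [1.48, -0.12, -2.75] t 1.2 pos [ 536.1 -163.4  193.8]
slide m [-0.0101, 0.005, 0.1096] turn [1.48, -0.12, -2.75] t 1.2 pos [ 536.1 -163.4  193.8]
```

Emit:
play_rows --targets '[{"slide": [-0.004,0.002,0.04],"turn": [0.6,-0.1,-1.2]},{"slide": [-0.008,0.004,0.08],"turn": [1.2,-0.1,-2.2]},{"slide": [-0.01,0.005,0.11],"turn": [1.5,-0.1,-2.75]},{"slide": [-0.01,0.005,0.11],"turn": [1.5,-0.1,-2.75]}]'

```text
clock: 1.6
eef_pos: [581.6, -167.0, 91.0]
ee_rot: [0.965, 0.067, 0.255, -0.018]
contact_force: [-0.5, 0.2, 1.3]
finger_gap: 1.002
grip_force: 0.0
```

Run:
```python
from h import *
Rt=frame(8,30); p=np.array([602.5,-161.5,59.3])
plan(p,Rt)
d=grab('wrist','w2.png')
cv2.imwrite('pics/w2c.png',cv2.resize(d['frame'][60:400,150:490],None,fx=1.7,fy=1.7))
n=-Rt.as_matrix()[:,2];c=p-4*n;X=Rt.as_matrix()[:,0];Y=-Rt.as_matrix()[:,1]
print([((np.array(proj(d,c+X*a+Y*b+n*h))-[150,60])*1.7).round().tolist() for a,b,h in((50,75,0),(50,-75,0),(-50,-75,0),(22,6,30),(22,-6,30))])
```

```text
slide m [0.0031, -0.0025, 0.0382] turn [-0.04, 0.42, -0.11] t 1.6 pos [ 581.6 -167.    91. ]
[[77.0, 149.0], [484.0, 147.0], [454.0, 378.0], [259.0, 249.0], [297.0, 249.0]]
```

View pics/w2c.png

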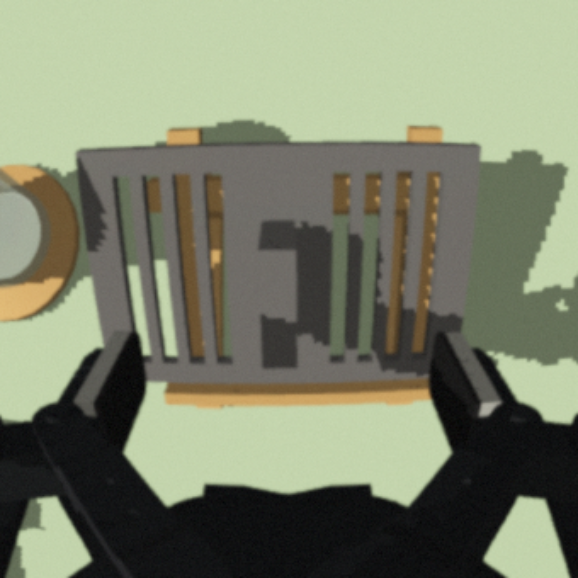

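The grille's corners and fin (260–297, 249) match the prediction to within a few pixels. I'll descend and grip.

Emit:
play_rows --targets '[{"slide": [0.003,-0.0025,0.015],"turn": [0,0.4,0]},{"slide": [0.003,-0.0025,0.03],"turn": [0,0.4,0]},{"slide": [0.003,-0.0025,0.038],"turn": [0,0.4,0]},{"slide": [0.003,-0.0025,0.038],"turn": [0,0.4,0]}]'

```text
clock: 2.05
eef_pos: [603.8, -162.2, 64.0]
ee_rot: [0.963, 0.067, 0.261, -0.017]
contact_force: [-0.1, 0.1, 0.0]
finger_gap: 0.998
grip_force: 0.0
```

Emit:
play_rows --targets '[{"slide": [0,0,0]},{"slide": [0,0,0]},{"slide": [0,0,0]},{"slide": [0,0,0]},{"slide": [0,0,0]}]' --grip 0 --squeeze 80

```text
schema error: expected keys slide, turn
```

Emit:
play_rows --targets '[{"slide": [0,0,0]},{"slide": [0,0,0]},{"slide": [0,0,0]},{"slide": [0,0,0]},{"slide": [0,0,0]}]'

```text
schema error: expected keys slide, turn
```

Emit:
play_rows --targets '[{"slide": [-0.003,0,0.002],"turn": [0,0,0]},{"slide": [-0.003,0,0.002],"turn": [0,0,0]},{"slide": [-0.003,0,0.002],"turn": [0,0,0]},{"slide": [-0.003,0,0.002],"turn": [0,0,0]},{"slide": [-0.003,0,0.002],"turn": [0,0,0]}]' --grip 0 --squeeze 80

```text
clock: 2.55
eef_pos: [602.3, -162.3, 60.6]
ee_rot: [0.963, 0.067, 0.261, -0.017]
contact_force: [0.3, 0.5, 0.1]
finger_gap: 0.14
grip_force: 0.8
```

Emit:
play_rows --targets '[{"slide": [0,0,0],"turn": [0,0,0]},{"slide": [0,0,0],"turn": [0,0,0]},{"slide": [0,0,0],"turn": [0,0,0]},{"slide": [0,0,0],"turn": [0,0,0]},{"slide": [0,0,0],"turn": [0,0,0]}]'

```text
clock: 3.05
eef_pos: [602.2, -162.4, 60.8]
ee_rot: [0.963, 0.067, 0.261, -0.017]
contact_force: [-8.4, -0.2, 10.2]
finger_gap: 0.125
grip_force: 78.4
```

Gripped. Next I'll lift along the normal, then level off and head to a tray viewing pose.

Emit:
play_rows --targets '[{"slide": [0,0,-0.02],"turn": [0,0,0]},{"slide": [0,0,-0.05],"turn": [0,0,0]},{"slide": [0,0,-0.09],"turn": [0,-3,0]},{"slide": [0.01,0,-0.13],"turn": [0,-10,0]},{"slide": [0.02,0,-0.17],"turn": [0,-17,0]}]'

```text
clock: 3.55
eef_pos: [542.9, -171.5, 191.6]
ee_rot: [0.986, 0.067, 0.152, -0.01]
contact_force: [1.4, -0.9, -1.2]
finger_gap: 0.129
grip_force: 78.3
```

```bash
python3 -c "
from h import *
print(monitor.state()['grip_force'],monitor.state()['finger_gap'])
plan([500,215,230],frame(-5.2,0))"
```

```text
78.29082727432251 0.12925416120377775
slide m [0.0209, -0.3888, -0.0339] turn [-1.95, -17.46, 12.88] t 3.55 pos [ 542.9 -171.5  191.6]
```

Emit:
play_rows --targets '[{"slide": [0.01,-0.02,-0.03],"turn": [-0.5,-5,3]},{"slide": [0.02,-0.06,-0.036],"turn": [-1,-10,6]},{"slide": [0.02,-0.1,-0.036],"turn": [-1.5,-14,10]},{"slide": [0.02,-0.14,-0.036],"turn": [-2,-17.5,13]},{"slide": [0.02,-0.18,-0.036],"turn": [-2,-17.5,13]}]'

```text
clock: 4.05
eef_pos: [526.8, -17.4, 229.3]
ee_rot: [1.0, -0.022, -0.001, -0.012]
contact_force: [-1.2, 0.2, -2.1]
finger_gap: 0.119
grip_force: 78.3
```

```bash
python3 -c "
from h import *
plan([500,215,230],frame(-5.2,0))"
```

```text
slide m [-0.0371, -0.2309, 0.005] turn [-1.4, 0.13, 2.64] t 4.05 pos [526.8 -17.4 229.3]
```

Emit:
play_rows --targets '[{"slide": [-0.008,-0.045,0],"turn": [0,0,0]},{"slide": [-0.016,-0.09,0],"turn": [0,0,0]},{"slide": [-0.025,-0.135,0],"turn": [0,0,0]},{"slide": [-0.03,-0.175,0],"turn": [0,0,0]},{"slide": [-0.035,-0.21,0],"turn": [0,0,0]}]'

```text
clock: 4.55
eef_pos: [508.7, 28.8, 234.1]
ee_rot: [0.999, 0.009, -0.0, -0.032]
contact_force: [0.2, -0.8, -0.9]
finger_gap: 0.124
grip_force: 78.2
```

Emit:
play_rows --targets '[{"slide": [0,0,0],"turn": [0,0,0]},{"slide": [0,0,0],"turn": [0,0,0]},{"slide": [0,0,0],"turn": [0,0,0]}]'

```text
clock: 4.85
eef_pos: [508.9, 28.8, 233.8]
ee_rot: [0.999, 0.009, -0.0, -0.032]
contact_force: [1.0, -0.1, -0.8]
finger_gap: 0.12
grip_force: 78.2
```

Run:
```python
from h import *
import pickle
plan([500,215,230],frame(-5.2,0))
d=grab('wrist'); t=grab('top')
pickle.dump((d,t,monitor.state()),open('w3.pkl','wb'))
cv2.imwrite('pics/w3.png',cv2.resize(d['frame'][0:300,120:520],None,fx=2,fy=2,interpolation=cv2.INTER_CUBIC))
```

```text
slide m [-0.0056, -0.1857, 0.0157] turn [-3.67, 0.21, 6.22] t 4.85 pos [508.9  28.8 233.8]
```

View pics/w3.png

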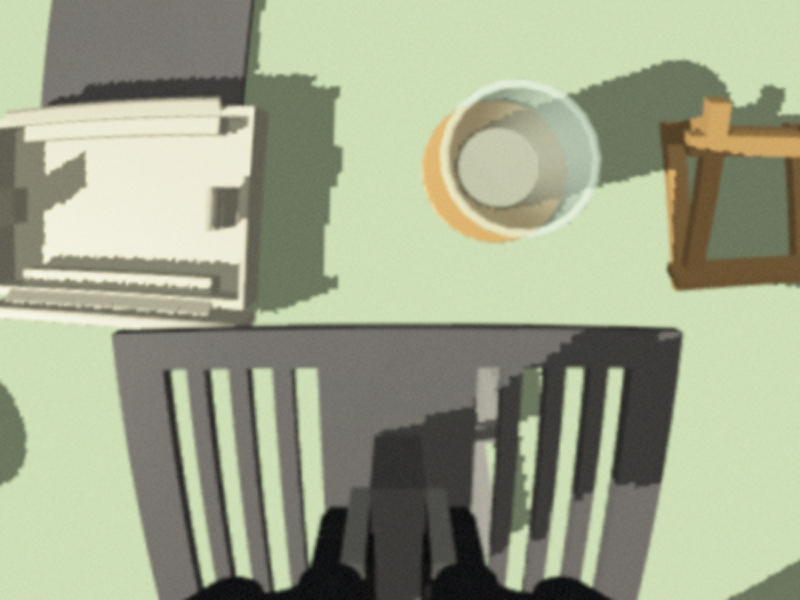

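The held grille is level with its front edge at row ~330, and the tray is at upper left. The arm stopped short of the commanded pose, so I'll check for a joint limit.

```bash
python3 -c "
from h import *
print(monitor.state()['joints'].round(3), monitor.state()['ee_rot'])"
```

```text
[ 0.017  0.232 -0.005  1.334  0.064  3.141] [ 9.99443142e-01  9.02201674e-03 -4.84162616e-04 -3.21212415e-02]
```

Joint 6 is at its limit, so the placing will use the half-turned grasp (the grille is symmetric). Before turning I'll take one better tray view with this orientation.

```bash
python3 -c "
from h import *
plan([510,110,234],frame(16,0))"
```

```text
slide m [0.0026, -0.0809, 0.0049] turn [-3.66, -0.46, -14.96] t 4.95 pos [508.8  29.  233.7]
```

Emit:
play_rows --targets '[{"slide": [0,-0.03,0.003],"turn": [-1.5,0,-7]},{"slide": [0.002,-0.06,0.005],"turn": [-3.6,0,-14]},{"slide": [0.002,-0.08,0.005],"turn": [-3.6,0,-15]},{"slide": [0.002,-0.08,0.005],"turn": [-3.6,0,-15]},{"slide": [0.002,-0.08,0.005],"turn": [-3.6,0,-15]}]'

```text
clock: 5.45
eef_pos: [509.3, 109.5, 233.9]
ee_rot: [0.99, 0.14, 0.004, -0.001]
contact_force: [0.2, -0.3, -0.7]
finger_gap: 0.123
grip_force: 78.4
```

Run:
```python
from h import *
import pickle
plan([510,110,234],frame(16,0)); print(monitor.state()['joints'].round(3))
d=grab('wrist')
pickle.dump((d,monitor.state()),open('w4.pkl','wb'))
cv2.imwrite('pics/w4.png',cv2.resize(d['frame'][20:260,110:430],None,fx=2.5,fy=2.5,interpolation=cv2.INTER_CUBIC))
for p in ([580,217,44],[580,217,29]): print(proj(d,p))
```

```text
slide m [0.0008, -0.0003, -0.0001] turn [0.0, -0.46, 0.08] t 5.45 pos [509.3 109.5 233.9]
[0.212 0.248 0.018 1.332 0.    3.072]
(np.float64(240.35131999306745), np.float64(85.66074539889163))
(np.float64(243.62948642294143), np.float64(86.0929955044437))
```

View pics/w4.png

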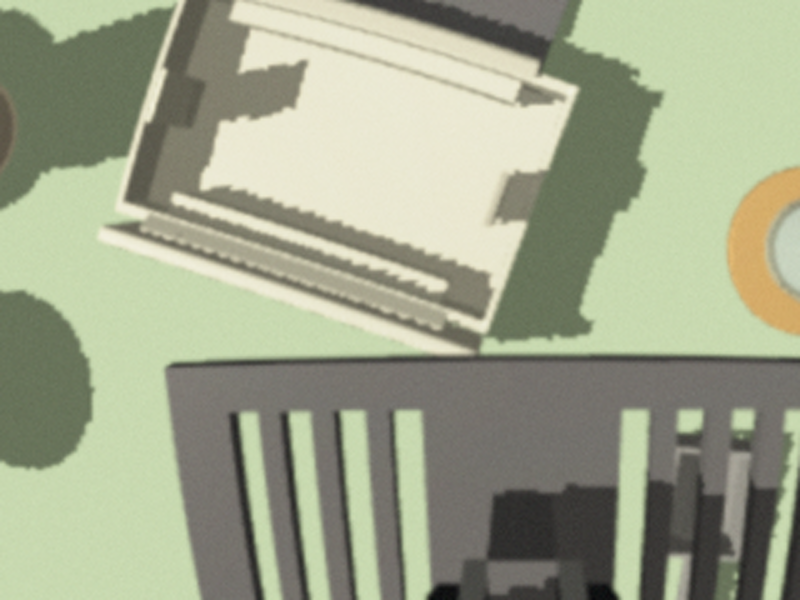

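The tray is clear: the front panel's outer top corners are at crop (100,238) and (477,354), the back-right rim corner at (578,90), and the hooks at ~(165,100) and (515,195).

```bash
cat > t.py <<'E'
from h import *
import pickle
d,s=pickle.load(open('w4.pkl','rb'))
P=lambda x,y,z: onz(d,(x+.5)/2.5-.5+110,(y+.5)/2.5-.5+20,z)
L=P(100,238,51);Rr=P(477,354,51); v=L-Rr; print('L',L.round(1),'R',Rr.round(1),'len',np.linalg.norm(v).round(1))
yaw=np.arctan2(-v[0],v[1]); print('yaw',np.degrees(yaw))
ex=np.array([np.cos(yaw),np.sin(yaw),0]);ey=np.array([-ex[1],ex[0],0])
c=(L+Rr)/2; seat=c+72*ex; print('seat',seat.round(1))
for n,x,y,z in(('backright rim',578,90,44),('frontright wall',486,332,44),('right hook inner',500,222,60),('hook',528,172,60),('lefthook',165,70,60),('frontleft',120,205,44)):
    q=P(x,y,z)-seat; print(n,(q@ex).round(1),(q@ey).round(1))
# grille edge in hand: tool coords at edge corners, from w3 (level edge), assume z plane
d3,_,s3=pickle.load(open('w3.pkl','rb'))
Rt=R.from_quat(s3['ee_rot']);
for h in(0,2,4,6,8):
  o=[]
  for x,y in((114,331),(682,331)):
    oo,w=ray(d3,(x+.5)/2-.5+120,(y+.5)/2-.5)
    a=Rt.inv().apply(oo-s3['eef_pos']);b=Rt.inv().apply(w); o.append((a+b*(h-a[2])/b[2]).round(1).tolist())
  print(h,o,o[0][1]-o[1][1])
E
python3 t.py
```

```text
L [526.6 316.1  51. ] R [518.1 132.2  51. ] len 184.0
yaw -2.62157056411661
seat [594.3 220.9  51. ]
backright rim 48.6 -96.2
frontright wall -63.0 -92.8
right hook inner -15.2 -83.8
hook 7.7 -87.9
lefthook 8.9 75.7
frontleft -55.9 88.9
0 [[52.1, -70.6, 0.0], [52.1, 71.4, 0.0]] -142.0
2 [[51.6, -71.6, 2.0], [51.6, 72.4, 2.0]] -144.0
4 [[51.2, -72.6, 4.0], [51.2, 73.4, 4.0]] -146.0
6 [[50.8, -73.6, 6.0], [50.7, 74.4, 6.0]] -148.0
8 [[50.3, -74.6, 8.0], [50.3, 75.4, 8.0]] -150.0
```

```bash
cat > t2.py <<'E'
from h import *
import pickle
d4,_=pickle.load(open('w4.pkl','rb')); d3,_,_=pickle.load(open('w3.pkl','rb')); d0=pickle.load(open('D.pkl','rb'))['top']
def low(d,cols,r0,r1):
    a=cv2.cvtColor(d['frame'],cv2.COLOR_BGR2LAB)[...,1].astype(float); a=cv2.GaussianBlur(a,(3,3),0); pts=[]
    for u in cols:
        col=a[r0:r1,u]; thr=122 
        k=[i for i in range(len(col)-1) if col[i]>=thr>col[i+1]]
        if k: i=k[-1]; pts.append((u,r0+i+(col[i]-thr)/(col[i]-col[i+1])))
    return np.array(pts)
a4=cv2.cvtColor(d4['frame'],cv2.COLOR_BGR2LAB)[...,1]
print('a: panel',a4[116,160],'green',a4[135,160],'shadow',a4[140,120])
def show(name,d,pts,z):
    W=np.array([onz(d,u,v,z) for u,v in pts]); k=np.ones(len(W),bool)
    for _ in range(4):
        c=np.polyfit(W[k,1],W[k,0],1); r=W[:,0]-np.polyval(c,W[:,1]); k=abs(r)<max(2*r[k].std(),.3)
    print(name,'n',k.sum(),'yaw',np.degrees(np.arctan(-c[0])).round(2),'x at y=217',np.polyval(c,217).round(1),'rms',r[k].std().round(2),'y ends',W[k,1].max().round(1),W[k,1].min().round(1))
    return c
show('w4',d4,low(d4,range(152,285),105,162),51)
show('w3',d3,low(d3,range(60,246),120,163),51)
show('top',d0,low(d0,range(215,270),195,222),51)
for n,d,b in(('w3',d3,d3['frame'][60:190,20:260]),('top',d0,d0['frame'][160:225,200:285])): pass
a=cv2.resize(d3['frame'][30:180,20:280],None,fx=3,fy=3,interpolation=cv2.INTER_CUBIC); cv2.imwrite('pics/w3t.png',a)
E
python3 t2.py
```

```text
a: panel 126 green 116 shadow 118
w4 n 128 yaw -4.11 x at y=217 518.6 rms 0.08 y ends 312.6 155.0
w3 n 62 yaw -4.68 x at y=217 518.1 rms 0.33 y ends 407.9 221.8
top n 39 yaw -4.07 x at y=217 514.0 rms 0.21 y ends 308.9 137.4
```

View pics/w3t.png

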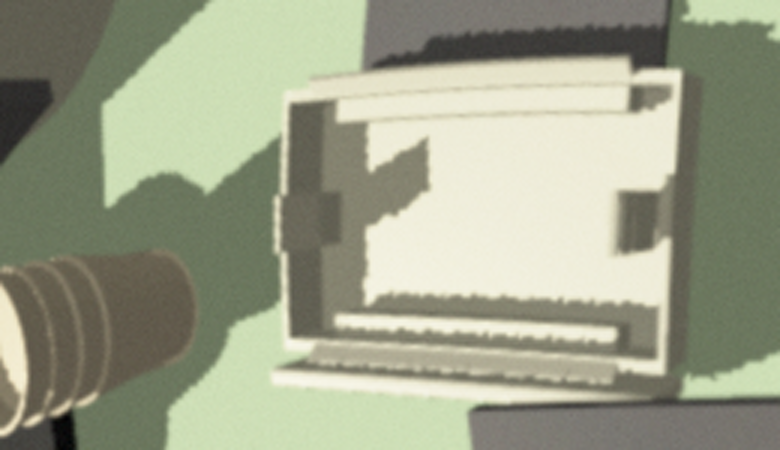

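Emit:
play_rows --targets '[{"slide": [0,0,0],"turn": [0,0,-8.5]},{"slide": [0,0,0],"turn": [0,0,-17]},{"slide": [0,0,0],"turn": [0,0,-25.5]},{"slide": [0,0,0],"turn": [0,0,-34]},{"slide": [0,0,0],"turn": [0,0,-42.5]}]'

```text
clock: 6.0
eef_pos: [509.4, 108.3, 234.0]
ee_rot: [0.871, 0.491, 0.004, 0.001]
contact_force: [-0.6, -0.3, -1.6]
finger_gap: 0.125
grip_force: 78.4
```

Emit:
play_rows --targets '[{"slide": [0,0,0],"turn": [0,0,-8.5]},{"slide": [0,0,0],"turn": [0,0,-17]},{"slide": [0,0,0],"turn": [0,0,-25.5]},{"slide": [0,0,0],"turn": [0,0,-34]},{"slide": [0,0,0],"turn": [0,0,-42.5]}]'

```text
clock: 6.5
eef_pos: [509.4, 108.3, 234.0]
ee_rot: [0.634, 0.773, 0.003, 0.002]
contact_force: [0.3, -0.2, -1.0]
finger_gap: 0.124
grip_force: 78.4
```

Emit:
play_rows --targets '[{"slide": [0,0,0],"turn": [0,0,-8.5]},{"slide": [0,0,0],"turn": [0,0,-17]},{"slide": [0,0,0],"turn": [0,0,-25.5]},{"slide": [0,0,0],"turn": [0,0,-34]},{"slide": [0,0,0],"turn": [0,0,-42.5]}]'

```text
clock: 7.0
eef_pos: [509.4, 108.3, 234.0]
ee_rot: [0.311, 0.95, 0.002, 0.003]
contact_force: [0.1, 0.0, -1.7]
finger_gap: 0.123
grip_force: 78.4
```

```bash
cat > t3.py <<'E'
from t2 import *
yaw=np.radians(-4.1);ex=np.array([np.cos(yaw),np.sin(yaw),0]);ey=np.array([-ex[1],ex[0],0]);seat=np.array([590.8,217.2,0])
f4=lambda x,y:((x+.5)/2.5-.5+110,(y+.5)/2.5-.5+20)
f3=lambda x,y:((x+.5)/3-.5+20,(y+.5)/3-.5+30)
def rel(n,p): q=p-seat; print(n,(q@ex).round(1),(q@ey).round(1),p[2].round(1))
rel('panelL w3',onz(d3,*f3(272,382),51)); rel('panelR w3',onz(d3,*f3(682,400),51)); rel('panelL w4',onz(d4,*f4(100,238),51))
rel('BR rim tri',tri((d3,*f3(684,70)),(d4,*f4(578,90))))
rel('panelL tri',tri((d3,*f3(272,382)),(d4,*f4(100,238))))
rel('FR wall tri',tri((d3,*f3(664,374)),(d4,*f4(486,332))))
rel('FL wall tri',tri((d3,*f3(286,348)),(d4,*f4(120,207))))
E
python3 t3.py | grep -v yaw; python3 -c "
from h import *
plan([540,212,170],frame(175.9,0))"
```

```text
a: panel 126 green 116 shadow 118
panelL w3 -71.2 94.4 51.0
panelR w3 -65.5 -102.2 51.0
panelL w4 -71.1 94.0 51.0
BR rim tri 56.2 -91.1 34.8
panelL tri -70.9 93.4 52.2
FR wall tri -58.9 -90.6 37.4
FL wall tri -56.9 92.0 42.1
slide m [0.0369, 0.1013, 0.0645] turn [0.28, 0.39, -32.11] t 7.0 pos [509.4 108.3 234. ]
```

```bash
python3 -c "
from h import *
plan([590.5,217.2,140],frame(175.9,0))"
```

```text
slide m [-0.0006, 0.1352, 0.0949] turn [0.28, 0.39, -32.11] t 7.0 pos [509.4 108.3 234. ]
```

Emit:
play_rows --targets '[{"slide": [0,0.03,0.01],"turn": [0,0,-8]},{"slide": [0,0.06,0.02],"turn": [0.1,0.2,-16]},{"slide": [0,0.09,0.04],"turn": [0.2,0.3,-24]},{"slide": [0,0.12,0.07],"turn": [0.3,0.4,-32]},{"slide": [0,0.135,0.095],"turn": [0.3,0.4,-32]}]'

```text
clock: 7.5
eef_pos: [591.4, 218.7, 138.1]
ee_rot: [0.037, 0.999, -0.0, -0.0]
contact_force: [0.8, -0.4, -1.2]
finger_gap: 0.121
grip_force: 78.5
```

Emit:
play_rows --targets '[{"slide": [0,0,0],"turn": [0,0,0]},{"slide": [0,0,0],"turn": [0,0,0]}]'

```text
clock: 7.7
eef_pos: [590.2, 217.1, 139.8]
ee_rot: [0.039, 0.999, -0.0, -0.001]
contact_force: [0.4, -0.1, 0.1]
finger_gap: 0.123
grip_force: 78.5
```

Run:
```python
from h import *
import pickle
plan([590.5,217.2,140],frame(175.9,0)); print(monitor.state()['joints'].round(2))
d=grab('wrist')
pickle.dump((d,monitor.state()),open('w5.pkl','wb'))
cv2.imwrite('pics/w5.png',cv2.resize(d['frame'][0:300,120:520],None,fx=2,fy=2,interpolation=cv2.INTER_CUBIC))
```

```text
slide m [-0.0003, 0.0001, -0.0002] turn [-0.04, -0.07, -0.43] t 7.7 pos [590.2 217.1 139.8]
[ 0.35  0.51  0.16  1.22 -0.    0.43]
```

View pics/w5.png

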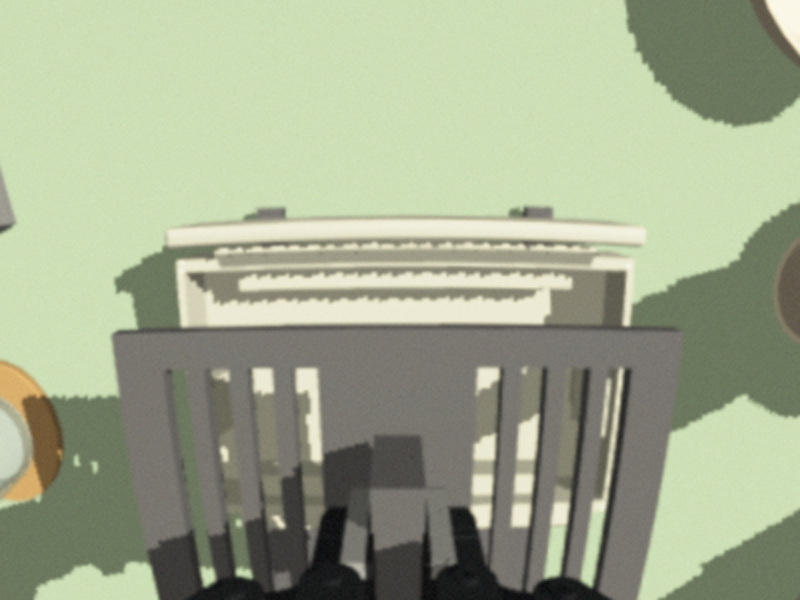

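The held grille's front edge runs (114,331)–(682,331). Beyond it the tray's panel spans cols 167–645 at row ~232 and the walls span 180–633, so the tray's middle is about 8 crop px right of the grille's. I'll convert that.

Run:
```python
from h import *
import pickle
d,s=pickle.load(open('w5.pkl','rb')); Rt=R.from_quat(s['ee_rot'])
f=lambda x,y:((x+.5)/2-.5+120,(y+.5)/2-.5)
T=lambda x,y,z:Rt.inv().apply(onz(d,*f(x,y),z)-s['eef_pos']).round(1)
for n,x,y,z in(('pL',167,232,51),('pR',645,230,51),('outer mid',405,217,51),('outerL',172,228,51),('outerR',640,227,51),('wL',179,261,42),('wR',634,260,42),('wL',179,261,37),('wR',634,260,37),('gL',114,331,s['eef_pos'][2]-8),('gR',682,331,s['eef_pos'][2]-8)): print(n,T(x,y,z))
# outer panel edge: topmost cream row per column
a=cv2.GaussianBlur(cv2.cvtColor(d['frame'],cv2.COLOR_BGR2LAB)[...,1].astype(float),(3,3),0); P=[]
for u in range(212,436):
    c=a[100:125,u]; k=[i for i in range(24) if c[i]<122<=c[i+1]]
    if k and not(247<=u<=265 or 380<=u<=398): P.append((u,100+k[0]+(122-c[k[0]])/(c[k[0]+1]-c[k[0]])))
W=np.array([Rt.inv().apply(onz(d,u,v,51)-s['eef_pos']) for u,v in P]); c=np.polyfit(W[:,1],W[:,0],1); r=W[:,0]-np.polyval(c,W[:,1])
print('outer line tool x=',c,'rms',r.std())
```

```text
pL [ 71.3 -88.8  89.8]
pR [72.5 95.4 89.8]
outer mid [74.   2.5 89.8]
outerL [ 72.7 -86.6  89.8]
outerR [73.6 93.2 89.8]
wL [ 58.8 -87.8  98.8]
wR [59.6 95.  98.8]
wL [ 58.3 -89.6 103.8]
wR [ 59.1  97.  103.8]
gL [ 50.7 -74.6   8. ]
gR [50.7 74.4  8. ]
outer line tool x= [6.06745129e-03 7.40894113e+01] rms 0.2198668105312796
```

Emit:
play_rows --targets '[{"slide": [0.0015,0.002,0.02],"turn": [0,0,-0.4]},{"slide": [0.0015,0.002,0.04],"turn": [0,0,-0.4]},{"slide": [0.0015,0.002,0.05],"turn": [0,0,-0.4]},{"slide": [0.0015,0.002,0.05],"turn": [0,0,-0.4]}]'

```text
clock: 8.15
eef_pos: [588.6, 219.4, 89.9]
ee_rot: [0.036, 0.999, -0.0, -0.0]
contact_force: [-0.6, -0.7, -1.5]
finger_gap: 0.127
grip_force: 78.6
```

```bash
cat > lk.py <<'E'
from h import *
s=monitor.state(); d=grab('wrist'); Rt=R.from_quat(s['ee_rot'])
print('yaw/tilt',Rt.as_matrix()[:,0].round(4),Rt.as_matrix()[:,2].round(4),s['eef_pos'].round(1))
# cream extents of panel and grille edge, as row scans in raw image
lab=cv2.cvtColor(d['frame'],cv2.COLOR_BGR2LAB).astype(float); a=cv2.GaussianBlur(lab[...,1],(3,3),0)
for v in range(60,170,6):
    c=a[v,150:500]; k=np.where(c>=122)[0]
    if len(k)>60: print(v,150+k[0],150+k[-1],'L',lab[v,320,0], [Rt.inv().apply(onz(d,150+k[j],v,51)-s['eef_pos'])[:2].round(1).tolist() for j in(0,-1)])
E
python3 lk.py
```

```text
yaw/tilt [-9.974e-01  7.170e-02  9.000e-04] [-1.e-03 -4.e-04 -1.e+00] [588.6 219.4  89.9]
114 230 409 L 173.0 [[73.6, -52.3], [73.6, 53.2]]
120 185 453 L 239.0 [[71.7, -81.9], [71.7, 82.3]]
126 174 468 L 224.0 [[68.5, -89.9], [68.7, 93.2]]
132 175 466 L 215.0 [[64.7, -89.5], [64.8, 92.1]]
138 189 448 L 163.0 [[60.3, -80.0], [60.3, 79.7]]
144 181 459 L 213.0 [[56.8, -86.0], [56.9, 87.8]]
150 182 458 L 231.0 [[53.0, -85.7], [53.0, 87.5]]
156 182 458 L 231.0 [[49.1, -86.1], [49.2, 87.9]]
162 183 457 L 97.0 [[45.3, -85.8], [45.3, 87.6]]
168 175 461 L 126.0 [[41.5, -92.1], [41.5, 91.0]]
```

Emit:
play_rows --targets '[{"slide": [0.0005,0.0006,0.01],"turn": [0,0,0]},{"slide": [0.0005,0.0006,0.02],"turn": [0,0,0]},{"slide": [0.0005,0.0006,0.024],"turn": [0,0,0]},{"slide": [0.0005,0.0006,0.024],"turn": [0,0,0]}]'

```text
clock: 8.6
eef_pos: [587.9, 220.7, 65.1]
ee_rot: [0.035, 0.999, -0.0, -0.001]
contact_force: [-0.5, 0.1, -0.5]
finger_gap: 0.123
grip_force: 78.6
```

Emit:
play_rows --targets '[{"slide": [0,0,0.004],"turn": [0,0,0]},{"slide": [0,0,0.004],"turn": [0,0,0]}]'

```text
clock: 8.8
eef_pos: [588.4, 220.8, 61.6]
ee_rot: [0.035, 0.999, -0.0, -0.0]
contact_force: [0.0, 0.2, -1.4]
finger_gap: 0.122
grip_force: 78.6
```

Emit:
play_rows --targets '[{"slide": [0,0,0.004],"turn": [0,0,0]},{"slide": [0,0,0.004],"turn": [0,0,0]}]'

```text
clock: 9.0
eef_pos: [588.5, 220.9, 57.6]
ee_rot: [0.035, 0.999, -0.0, -0.0]
contact_force: [-0.4, -1.0, -1.9]
finger_gap: 0.124
grip_force: 78.7
```

Emit:
play_rows --targets '[{"slide": [0,0,0.002],"turn": [0,0,0]},{"slide": [0,0,0.002],"turn": [0,0,0]}]'

```text
clock: 9.2
eef_pos: [588.5, 220.9, 55.9]
ee_rot: [0.035, 0.999, -0.0, -0.0]
contact_force: [1.1, -0.3, -0.0]
finger_gap: 0.126
grip_force: 78.8
```

Emit:
play_rows --targets '[{"slide": [0,0,0.002],"turn": [0,0,0]},{"slide": [0,0,0.002],"turn": [0,0,0]}]'

```text
clock: 9.4
eef_pos: [588.6, 220.9, 53.9]
ee_rot: [0.035, 0.999, -0.0, -0.0]
contact_force: [-0.9, 0.0, -0.6]
finger_gap: 0.121
grip_force: 79.0
```

Emit:
play_rows --targets '[{"slide": [0,0,0.002],"turn": [0,0,0]},{"slide": [0,0,0.002],"turn": [0,0,0]}]'

```text
clock: 9.6
eef_pos: [588.6, 220.9, 51.9]
ee_rot: [0.035, 0.999, -0.0, -0.0]
contact_force: [0.9, -0.3, 2.2]
finger_gap: 0.121
grip_force: 79.2
```

Emit:
play_rows --targets '[{"slide": [0,0,0.0015],"turn": [0,0,0]},{"slide": [0,0,0.0015],"turn": [0,0,0]}]' --squeeze 110

```text
clock: 9.8
eef_pos: [588.6, 220.9, 50.4]
ee_rot: [0.035, 0.999, 0.0, -0.0]
contact_force: [0.1, -1.4, 3.3]
finger_gap: 0.118
grip_force: 109.9
```

Emit:
play_rows --targets '[{"slide": [0,0,0.0015],"turn": [0,0,0]},{"slide": [0,0,0.0015],"turn": [0,0,0]}]'

```text
clock: 10.0
eef_pos: [589.0, 221.2, 49.8]
ee_rot: [0.035, 0.999, 0.0, 0.001]
contact_force: [-0.6, -0.9, 12.2]
finger_gap: 0.118
grip_force: 111.7
```

Emit:
play_rows --targets '[{"slide": [0,0,0.0015],"turn": [0,0,0]},{"slide": [0,0,0.0015],"turn": [0,0,0]}]'

```text
clock: 10.2
eef_pos: [588.6, 220.9, 47.5]
ee_rot: [0.035, 0.999, -0.0, 0.0]
contact_force: [2.0, -0.4, 2.2]
finger_gap: 0.116
grip_force: 109.6
```

Emit:
play_rows --targets '[{"slide": [0,0,0.0015],"turn": [0,0,0]},{"slide": [0,0,0.0015],"turn": [0,0,0]}]'

```text
clock: 10.4
eef_pos: [588.2, 220.8, 45.5]
ee_rot: [0.035, 0.999, -0.0, -0.0]
contact_force: [1.5, 0.1, 1.2]
finger_gap: 0.118
grip_force: 109.6
```

Emit:
play_rows --targets '[{"slide": [0,0,0.0015],"turn": [0,0,0]},{"slide": [0,0,0.0015],"turn": [0,0,0]}]'

```text
clock: 10.6
eef_pos: [588.2, 220.8, 44.0]
ee_rot: [0.035, 0.999, -0.0, -0.0]
contact_force: [0.9, 0.7, -1.0]
finger_gap: 0.117
grip_force: 109.4
```

Emit:
play_rows --targets '[{"slide": [0,0,0.0015],"turn": [0,0,0]},{"slide": [0,0,0.0015],"turn": [0,0,0]}]'

```text
clock: 10.8
eef_pos: [588.3, 220.9, 42.6]
ee_rot: [0.035, 0.999, -0.0, -0.0]
contact_force: [0.7, -0.4, 0.1]
finger_gap: 0.115
grip_force: 109.5
```

Emit:
play_rows --targets '[{"slide": [0,0,0.0015],"turn": [0,0,0]},{"slide": [0,0,0.0015],"turn": [0,0,0]}]'

```text
clock: 11.0
eef_pos: [588.0, 220.8, 40.8]
ee_rot: [0.035, 0.999, -0.0, -0.001]
contact_force: [-0.1, 1.1, -1.9]
finger_gap: 0.117
grip_force: 108.9
```

Emit:
play_rows --targets '[{"slide": [0,0,0.0015],"turn": [0,0,0]},{"slide": [0,0,0.0015],"turn": [0,0,0]}]'

```text
clock: 11.2
eef_pos: [588.3, 220.8, 39.7]
ee_rot: [0.035, 0.999, -0.0, -0.0]
contact_force: [-0.3, 1.3, -0.9]
finger_gap: 0.115
grip_force: 109.3
```

Emit:
play_rows --targets '[{"slide": [0,0,0.0015],"turn": [0,0,0]},{"slide": [0,0,0.0015],"turn": [0,0,0]}]'

```text
clock: 11.4
eef_pos: [589.2, 220.8, 39.4]
ee_rot: [0.035, 0.999, 0.0, 0.001]
contact_force: [0.3, -2.8, 10.3]
finger_gap: 0.118
grip_force: 111.1
```

Emit:
play_rows --targets '[{"slide": [0,0,0.0015],"turn": [0,0,0]},{"slide": [0,0,0.0015],"turn": [0,0,0]}]'

```text
clock: 11.6
eef_pos: [590.3, 220.8, 39.4]
ee_rot: [0.036, 0.999, 0.0, 0.002]
contact_force: [-1.5, -6.2, 25.9]
finger_gap: 0.117
grip_force: 113.3
```

Emit:
play_rows --targets '[{"slide": [0,0,0.001],"turn": [0,0,0]},{"slide": [0,0,0.001],"turn": [0,0,0]}]'

```text
clock: 11.8
eef_pos: [591.0, 220.8, 39.3]
ee_rot: [0.036, 0.999, 0.0, 0.003]
contact_force: [-1.1, -8.2, 35.3]
finger_gap: 0.114
grip_force: 115.0
```

```bash
python3 lk.py
```

```text
yaw/tilt [-0.9974  0.0714 -0.0058] [ 5.8e-03  4.0e-04 -1.0e+00] [591.  220.8  39.3]
120 204 431 L 171.0 [[74.4, -49.5], [74.3, 48.3]]
126 160 475 L 229.0 [[73.2, -71.7], [73.1, 70.4]]
132 150 498 L 237.0 [[70.8, -77.4], [71.2, 83.5]]
138 150 499 L 232.0 [[68.0, -77.8], [68.4, 84.4]]
144 150 499 L 150.0 [[65.2, -78.1], [65.6, 84.8]]
150 156 477 L 186.0 [[62.2, -75.1], [62.1, 72.7]]
156 150 491 L 160.0 [[59.6, -78.9], [59.6, 81.0]]
162 150 495 L 197.0 [[56.7, -79.3], [56.8, 83.8]]
168 150 495 L 126.0 [[53.8, -79.8], [53.9, 84.3]]
```

Hard stop at z = 39.3. I'll relax, then tug gently to check that the hooks hold it.

Emit:
play_rows --targets '[{"slide": [0,0,-0.002],"turn": [0,0,0]},{"slide": [0,0,-0.0035],"turn": [0,0,0]},{"slide": [0,0,-0.0035],"turn": [0,0,0]}]'

```text
clock: 12.15
eef_pos: [588.7, 220.8, 39.6]
ee_rot: [0.035, 0.999, -0.0, 0.0]
contact_force: [1.6, -1.7, 3.5]
finger_gap: 0.116
grip_force: 109.8
```

Emit:
play_rows --targets '[{"slide": [0,0,-0.002],"turn": [0,0,0]},{"slide": [0,0,-0.002],"turn": [0,0,0]}]'

```text
clock: 12.35
eef_pos: [588.1, 220.8, 40.9]
ee_rot: [0.035, 0.999, -0.0, -0.001]
contact_force: [0.2, -0.4, -1.9]
finger_gap: 0.117
grip_force: 109.5
```

Emit:
play_rows --targets '[{"slide": [0,0,-0.001],"turn": [0,0,0]},{"slide": [0,0,-0.001],"turn": [0,0,0]}]'

```text
clock: 12.55
eef_pos: [587.4, 220.8, 41.1]
ee_rot: [0.035, 0.999, -0.0, -0.001]
contact_force: [0.3, 2.4, -18.1]
finger_gap: 0.118
grip_force: 107.5
```

```bash
python3 -c "
from h import *
s=monitor.state();print(s['ft_torque'].round(3),s['contact_force'].round(1))
print(R.from_quat(s['ee_rot']).as_matrix().round(4).tolist())"
```

```text
[ 0.555 -0.119 -0.114] [  0.3   2.4 -18.1]
[[-0.9975, 0.0705, -0.0029], [0.0705, 0.9975, -0.0005], [0.0028, -0.0007, -1.0]]
```

Emit:
play_rows --targets '[{"slide": [0,0,0.002],"turn": [0,0,0]},{"slide": [0,0,0.0035],"turn": [0,0,0]},{"slide": [0,0,0.0035],"turn": [0,0,0]}]'

```text
clock: 12.85
eef_pos: [588.9, 221.0, 39.6]
ee_rot: [0.035, 0.999, 0.0, 0.0]
contact_force: [-0.5, -0.7, 1.3]
finger_gap: 0.116
grip_force: 110.5
```

```bash
python3 -c "
from h import *
s=monitor.state();print(s['ft_torque'].round(3),s['contact_force'].round(1))"
```

```text
[-0.037  0.205  0.147] [-0.5 -0.7  1.3]
```

The tug held at 18 N after 1.5 mm of slack, so both hooks have clicked. Now I'll release and lift clear.

Emit:
play_rows --targets '[{"slide": [0,0,0],"turn": [0,0,0]},{"slide": [0,0,0],"turn": [0,0,0]},{"slide": [0,0,0],"turn": [0,0,0]},{"slide": [0,0,0],"turn": [0,0,0]},{"slide": [0,0,0],"turn": [0,0,0]}]' --grip 0.5 --squeeze 40

```text
clock: 13.35
eef_pos: [588.5, 220.9, 38.9]
ee_rot: [0.035, 0.999, -0.0, -0.0]
contact_force: [0.3, 0.1, -1.0]
finger_gap: 0.502
grip_force: 0.0
```

Emit:
play_rows --targets '[{"slide": [0,0,-0.01],"turn": [0,0,0]},{"slide": [0,0,-0.03],"turn": [0,0,0]},{"slide": [0,0,-0.06],"turn": [0,0,0]},{"slide": [0.02,0,-0.09],"turn": [0,0,0]},{"slide": [0.06,0,-0.09],"turn": [0,0,0]}]'

```text
clock: 13.85
eef_pos: [531.5, 225.9, 133.3]
ee_rot: [0.036, 0.999, 0.001, 0.003]
contact_force: [-0.5, -0.0, -0.0]
finger_gap: 0.503
grip_force: 0.0
```

Run:
```python
from h import *
import pickle
Rt=frame(175.9,0)
plan([472,227.6,110],Rt); d=grab('wrist'); pickle.dump((d,monitor.state()),open('w6.pkl','wb'))
lab=cv2.cvtColor(d['frame'],cv2.COLOR_BGR2LAB).astype(float)
m=((lab[...,0]<130)&(abs(lab[...,1]-128)<5)).astype(np.uint8)
for z,pts in((60,[(0,0)]),):
  for n,p in(('seat',(590,220,35)),('hookL',(590+.0715*76,220+76,60)),('hookR',(590-.0715*76,220-76,60)),('panel',(518,225,51))): print(n,np.round(proj(d,p)))
```

```text
slide m [0.0597, -0.0027, 0.0229] turn [0.17, 0.35, -0.03] t 13.85 pos [531.5 225.9 133.3]
seat [316. 260.]
hookL [407. 274.]
hookR [226. 274.]
panel [316. 188.]
```

Emit:
play_rows --targets '[{"slide": [0.03,-0.001,0],"turn": [0,0,0]},{"slide": [0.06,-0.002,0.01],"turn": [0,0,0]},{"slide": [0.065,-0.002,0.04],"turn": [0,0,0]},{"slide": [0.065,-0.002,0.075],"turn": [0,0,0]},{"slide": [0.065,-0.002,0.105],"turn": [0,0,0]}]' --grip 0

```text
clock: 14.4
eef_pos: [463.4, 227.9, 23.5]
ee_rot: [0.035, 0.999, 0.0, 0.0]
contact_force: [0.9, -0.5, -0.9]
finger_gap: 0.002
grip_force: 0.0
```

Emit:
play_rows --targets '[{"slide": [0,0,0],"turn": [0,0,0]},{"slide": [0,0,0],"turn": [0,0,0]}]'

```text
clock: 14.6
eef_pos: [463.8, 227.8, 24.9]
ee_rot: [0.035, 0.999, -0.0, -0.0]
contact_force: [0.5, 0.7, -0.3]
finger_gap: -0.0
grip_force: 0.0
```

```bash
python3 -c "
from h import *
s=monitor.state()
plan([507,225.8,27],frame(175.9,0)); print(s['finger_gap'],s['contact_force'])"
```

```text
slide m [-0.0433, 0.0011, -0.0021] turn [-0.01, -0.02, 0.05] t 14.6 pos [463.8 227.8  24.9]
-0.000248726095385462 [ 0.47865352  0.70993083 -0.3387443 ]
```

Emit:
play_rows --targets '[{"slide": [-0.012,0.001,-0.002],"turn": [0,0,0]},{"slide": [-0.024,0.001,-0.002],"turn": [0,0,0]},{"slide": [-0.034,0.001,-0.002],"turn": [0,0,0]},{"slide": [-0.042,0.001,-0.002],"turn": [0,0,0]},{"slide": [-0.05,0.001,-0.002],"turn": [0,0,0]}]'

```text
clock: 15.1
eef_pos: [514.1, 225.1, 26.2]
ee_rot: [0.035, 0.999, 0.0, -0.0]
contact_force: [-2.4, 0.6, 1.5]
finger_gap: -0.001
grip_force: 1.2
```

Emit:
play_rows --targets '[{"slide": [-0.008,0,0],"turn": [0,0,0]},{"slide": [-0.016,0,0],"turn": [0,0,0]},{"slide": [-0.024,0,0],"turn": [0,0,0]},{"slide": [-0.032,0,0],"turn": [0,0,0]},{"slide": [-0.04,0,0],"turn": [0,0,0]}]'

```text
clock: 15.6
eef_pos: [554.0, 222.2, 25.8]
ee_rot: [0.035, 0.999, -0.0, -0.0]
contact_force: [-3.0, -0.5, 2.3]
finger_gap: 0.004
grip_force: 1.2
```

Emit:
play_rows --targets '[{"slide": [-0.008,0,0],"turn": [0,0,0]},{"slide": [-0.016,0,0],"turn": [0,0,0]},{"slide": [-0.024,0,0],"turn": [0,0,0]},{"slide": [-0.032,0,0],"turn": [0,0,0]},{"slide": [-0.04,0,0],"turn": [0,0,0]}]'

```text
clock: 16.1
eef_pos: [594.0, 219.4, 25.8]
ee_rot: [0.035, 0.999, -0.0, -0.0]
contact_force: [-3.0, -0.6, 0.5]
finger_gap: -0.0
grip_force: 1.2
```

Pushing at about 2–3 N as expected. I'll slow down toward the stop.

Emit:
play_rows --targets '[{"slide": [-0.003,0,0],"turn": [0,0,0]},{"slide": [-0.006,0,0],"turn": [0,0,0]},{"slide": [-0.009,0,0],"turn": [0,0,0]},{"slide": [-0.012,0,0],"turn": [0,0,0]}]'

```text
clock: 16.5
eef_pos: [605.3, 218.7, 25.8]
ee_rot: [0.035, 0.999, -0.0, -0.0]
contact_force: [-2.4, -0.8, -0.1]
finger_gap: -0.0
grip_force: 1.1
```

Emit:
play_rows --targets '[{"slide": [-0.002,0,0],"turn": [0,0,0]},{"slide": [-0.004,0,0],"turn": [0,0,0]},{"slide": [-0.006,0,0],"turn": [0,0,0]}]'

```text
clock: 16.8
eef_pos: [611.4, 218.3, 25.9]
ee_rot: [0.035, 0.999, -0.0, -0.0]
contact_force: [-2.5, -1.7, -1.7]
finger_gap: -0.001
grip_force: 1.0
```

Emit:
play_rows --targets '[{"slide": [-0.002,0,0],"turn": [0,0,0]},{"slide": [-0.004,0,0],"turn": [0,0,0]}]'

```text
clock: 17.0
eef_pos: [614.8, 218.0, 25.8]
ee_rot: [0.035, 0.999, -0.0, -0.001]
contact_force: [-18.7, -0.1, 11.4]
finger_gap: 0.004
grip_force: 8.6
```

Emit:
play_rows --targets '[{"slide": [-0.001,0,0],"turn": [0,0,0]},{"slide": [-0.001,0,0],"turn": [0,0,0]}]'

```text
clock: 17.2
eef_pos: [614.8, 218.0, 25.8]
ee_rot: [0.035, 0.999, -0.0, -0.002]
contact_force: [-15.5, -0.3, 8.2]
finger_gap: -0.002
grip_force: 7.3
```

Emit:
play_rows --targets '[{"slide": [0.003,0,0],"turn": [0,0,0]},{"slide": [0.01,0,0],"turn": [0,0,0]},{"slide": [0.03,0,0],"turn": [0,0,0]},{"slide": [0.06,0,-0.01],"turn": [0,0,0]},{"slide": [0.09,0,-0.05],"turn": [0,0,0]}]'

```text
clock: 17.7
eef_pos: [523.3, 223.4, 73.1]
ee_rot: [0.036, 0.999, -0.001, -0.003]
contact_force: [1.0, -0.0, 0.2]
finger_gap: -0.001
grip_force: 0.0
```

Emit:
play_rows --targets '[{"slide": [0.03,0,-0.03],"turn": [0,0,0]},{"slide": [0.06,0,-0.07],"turn": [0,0,0]},{"slide": [0.06,0,-0.1],"turn": [0,0,0]},{"slide": [0.06,0,-0.1],"turn": [0,0,0]}]'

```text
clock: 18.1
eef_pos: [468.0, 229.7, 180.5]
ee_rot: [0.035, 0.999, 0.002, 0.003]
contact_force: [0.2, 0.9, 0.0]
finger_gap: 0.003
grip_force: 0.0
```

Run:
```python
from h import *
s=monitor.state(); d=grab('wrist'); t=grab('top'); import pickle; d0=pickle.load(open('D.pkl','rb'))['top']
print(s['eef_pos'].round(1),s['clock'])
a=cv2.GaussianBlur(cv2.cvtColor(d['frame'],cv2.COLOR_BGR2LAB)[...,1].astype(float),(3,3),0)
# panel outer edge along ray of expected column set: expected outer top edge px
for q in (0,5,10):
    print(q,np.round(proj(d,[626-q,217.3,51]),1))
L=cv2.cvtColor(d['frame'],cv2.COLOR_BGR2LAB)
print([(v,int(L[v,300,0]),int(L[v,300,1])) for v in range(100,400,8)])
# bystander change check in top view
df=cv2.absdiff(t['frame'],d0['frame']).max(2)
n,_,st,_=cv2.connectedComponentsWithStats((df[60:270,70:470]>40).astype(np.uint8))
print([(st[i,:4]+[70,60,0,0]).tolist()+[int(st[i,4])] for i in range(1,n) if st[i,4]>25])
```

```text
[468.  229.7 180.5] 18.1
0 [317.1 320.1]
5 [316.8 317. ]
10 [316.5 313.7]
[(100, 194, 115), (108, 191, 116), (116, 195, 115), (124, 194, 115), (132, 194, 115), (140, 195, 115), (148, 193, 116), (156, 194, 114), (164, 193, 116), (172, 194, 116), (180, 193, 116), (188, 194, 116), (196, 191, 116), (204, 194, 115), (212, 195, 115), (220, 194, 116), (228, 196, 115), (236, 194, 116), (244, 192, 116), (252, 177, 116), (260, 9, 128), (268, 11, 128), (276, 8, 130), (284, 14, 130), (292, 30, 127), (300, 17, 128), (308, 9, 126), (316, 11, 128), (324, 12, 128), (332, 14, 126), (340, 18, 128), (348, 19, 130), (356, 24, 126), (364, 8, 130), (372, 11, 126), (380, 10, 128), (388, 9, 128), (396, 12, 130)]
[[367, 131, 103, 93, 4585], [155, 138, 134, 132, 6863], [243, 139, 48, 36, 614], [247, 150, 7, 15, 57], [353, 175, 11, 4, 28], [357, 181, 9, 13, 44], [359, 181, 20, 18, 91], [338, 186, 14, 18, 57], [295, 189, 43, 21, 481], [378, 229, 90, 41, 1199]]
```

```bash
python3 -c "
from h import *
print(job.job_done())"
```

```text
the job is handed in; nothing more can be done
None
```

I pressed the grille into the drip tray until it clicked (it held against an 18 N upward tug), slid the tray to its stop under the tap and handed the job in at about 18 s; I did not check the final scene by eye, since all ten picture views were already used.

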